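# Zero the cell checker and draw the cell carrier partway out of the torch barrel

## Robot

A 6-joint arm with a two-finger parallel gripper is mounted at the origin on the work surface; the furniture and walls round the work are solid. World frame = base frame: x ahead of the robot, y to its left, z up, the work surface at z = 0. Lengths are in m, angles in rad, forces in N, time in s.
With the tool pointing down it reaches from about 0.4 to 0.825 m from the base axis. Payload 7 kg.
Tool frame: the origin (TCP) lies on the centre line of the jaws, within the pads' length; the fingertips stand 19 mm ahead of it and the grasp point (between the pads) is the TCP (env.tcp_to_tips is the distance from the TCP to the fingertips, in m); z points along the fingers, y is the line along which they close (so a half turn about z gives the same grasp; the last joint's range is limited). The gripper opens to 85 mm and grips with 20 to 120 N. Pads are 22 mm wide; open, the fingers measure 114 mm over their backs; the gripper's body (76 mm by 85 mm) begins 54 mm behind the grasp point. The pads swing forward as they close: fully open they stand 13 mm farther back than shut.
Start: joints at [1.459, 0.359, 0.012, 0, -1.224, -0.288], TCP at [0.263, 0.622, 0.25] pointing down, gripper open.
Joint ranges: [-3.07, 3.07], [-1.43, 2.12], [-1.02, 1.25], [-3.03, 1.67], [-3.05, -0], [-3.03, 3.03]. Speed limits (rad/s): [2.39, 2.39, 3.01, 3.14, 3.14, 3.14].

## Interface

Orientations are given as a unit quaternion [x, y, z, w].
In Python, from plant import observe, get_image, get_calibration, hand_in, finder, env gives the robot as it stands. The module is installed in compiled form; this text tells all that it offers.
- The arm moves only by the shell command python3 -m pendant 'ROWS' [FORCE]. ROWS is a JSON list of rows, 1 to 12 of them, each an object with the fields ax, ay, az (a rotation vector in rad), sx, sy, sz (the shift in shares of the most that a row can go, 1 being 50 mm), aperture (the opening from 0.0 (shut) to 1.0 (fully open)); a field left out counts as zero (the opening has to be given); each row shifts and turns the commanded pose from where the row before left it, along the tool's axes as they then stand; what a row does not reach is not made up. A row lasts 1/10 s, in which the tool goes at most 0.05 m and 0.15 rad, less where a joint would pass 70% of its speed; a pose out of reach is approached as far as the arm can. The fingers move at their own pace and stop on an object; FORCE is the grip in N (left out, the last holds). Time passes only in rows, so rows that do not move let the fingers close. It prints the time, the measured TCP pose, the force, the opening and the grip force at its end. Input that does not fit is refused with a message, and nothing moves.
- observe(): the state, without advancing time (a new reading comes with each control period).
- get_image(name): name is "scene" or "side" or "wrist"; returns the picture (420x560x3 uint8, red, green, blue); there is no depth.
- get_calibration(name): a dict with "K" (3x3 intrinsics, pixels), "k1" (the pictures are not rectified: a ray, as slopes to the right and down, at radius r is drawn at 1 + k1 r^2 times it, then the intrinsics apply), "rvec" (rotation vector, rad) and "tvec" (3), from world to camera coordinates, as OpenCV has them; the wrist camera has in their place "mount" (4x4, takes a point from camera to tool coordinates, whose origin is the TCP and whose axes are the flange's). Camera axes: x right, y down, z forward; pixel columns grow to the right and rows downward; lengths in m; the calibration is good to about 2 mm. A picture is of the moment at which its call begins: read the wrist's pose just before it. get_calibration takes no time and is no camera call.
- hand_in(): hands the job in; it is judged then, once.
Trained networks look in the newest picture that a camera, given by its name, has taken for a name from the list of things; names that differ only in an ending like _2 or _b are one class to them, and where a whole thing is asked for, a point or a joint stands for the part that bears it (a point fixed in the world has none). Each returns a list of dicts, best first, with "score" (0 to 1); they miss things now and then, are a little off and sometimes report something else, mostly with a low value. They report only what shows in the picture. A call takes as long as a camera call. They do not tell look-alikes from the thing itself.
- finder.boxes_of(thing, camera): "at" ([x, y, z] in m, in world coordinates, good to about 4 mm: the middle of the surface that is visible of it).
- finder.regions_of(thing, camera): "region" (420x560 bool, what is visible of it).
The state is a dict: "t": time; "q": joint angles; "dq": joint speeds; "joint_torque": joint torques, N m; "tcp_pos": TCP position; "eef_rot": TCP orientation; "ft_force": force on the tool from outside, world axes, zero at the start; "wrist_torque": the same for the moment, N m; "opening": opening from 0.0 (shut) to 1.0 (fully open); "gripper_force": force on a finger pad.
Only numpy, scipy, OpenCV 4.12 (cv2) and the standard library are available. Lean on these libraries where they do the work, as an engineer would, in place of code of your own. Each camera call takes 0.05 s, during which the arm holds its last target. There are 200 camera calls.

## Task

The torch service stand on the counter holds a bare torch barrel with its cell carrier seated in it. Zero the stand's cell checker while the carrier is still fully home: take the steel stylus out of its holder, push the small recessed button all the way down with its tip, and put the stylus back upright, fully home in its holder. Then take the carrier by its knob and draw it out along the slanting barrel without prying it against the bore, until the upper black band is wholly out of the barrel and the lower one still wholly inside (it must never come out), and finish holding it there, still and in the gripper; leave the other things on the counter where they are.

Things in the scene. Friction and masses are not known exactly. Their poses are not given: they have to be found in the camera images.
- stand: fixed torch service stand, left or right of the holder: grey foot plate 140 mm (its x) by 190 mm (its y), 12 mm thick; origin under the plate on the counter, 5 mm in -x from its centre, z up. Carries the slanting barrel at y = -35 mm and the grey checker housing (46 mm wide, top at z = 34 mm) at y = +55 mm; its recessed button is at x = -20, y = +55 mm.
- barrel: aluminium torch barrel fixed in the stand: tube 80 mm long, 32 mm outer, 21.6 mm bore diameter. Origin: centre of its mouth (upper end), 100 mm above the counter; z is the bore's axis, pointing out of the mouth, leaning 20 degrees from vertical towards the stand's -x (roughly towards the robot); its y is the stand's y.
- carrier: loose cell carrier, 0.14 to 0.28 kg: 20 mm rod, 70 mm long, in the bore; round knob on top, 25 mm diameter, 38 mm tall. Origin: on the axis at the knob's underside, which rests on the barrel's mouth when home; z points out through the knob. Black bands on the rod at z = -14 to -22 mm (upper) and -48 to -56 mm (lower): both are in the bore at home. Let go, it slides back.
- button_top (a point): centre of the top of the checker's recessed spring button (9 mm diameter), which sits 4 mm below the rim of a round 14 mm hole in the housing; rim 34 mm, button top 30 mm above the counter. It moves straight down.
- zero_button (a joint): travel of the button in m: 0 released, 0.004 fully down; springs back; about 1 N to start moving and 4.7 N at full travel.
- stylus: loose steel stylus, 50 g, standing tip down in its holder: 12 mm diameter, 140 mm long, tapering from 21 mm above the tip to a flat tip of 5 mm diameter and 14 mm length. Origin: centre of the tip's end; z points up along it to the blunt end.
- holder: fixed black block, 60 mm square and 56 mm tall on a 72 mm foot, with one round hole in the middle of its top, 16 mm in diameter and 50 mm deep; origin under its centre on the counter, z up. The stylus's tip rests on the hole's floor, 6 mm above the origin, and its upper end then stands 146 mm above the counter.
- tin: bystander: round flat tin, 62 mm across, 21 mm tall; origin under its centre
- brass_padlock: bystander: standing padlock, 16 x 38 x 53 mm; origin under its centre
- chrome_torch: bystander: chrome torch standing on end, 33 mm across, 114 mm tall; origin under its centre
- small_cap: bystander: lens cap lying flat, 39 mm across, 11 mm tall; origin under its centre
Mind the look-alikes: they are no part of the job. Of the things like the holder, leave any that is blue; of the rest the larger one is meant.

How it is judged:
On the way, in this order (a step that is already met when the one before it is completed fails the run):
1. the button is pushed fully down with the stylus while the carrier is still home (value of joint zero_button above 0.0033 m and contact force between stylus and stand above 1 N and z of carrier in the frame of barrel below 0.004 m), for 0.05 s.
2. the stylus stands released in its holder again, the carrier still home (horizontal distance between stylus and holder below 0.009 m and z of stylus in the frame of holder below 0.01 m and angle between stylus's own z axis and vertical below 0.17 rad and contact force between the fingers and stylus below 0.1 N and z of carrier in the frame of barrel below 0.004 m), for 0.2 s.
At the end, for the whole second after the job is handed in: The gripper still holds the carrier (over 2 N), at rest, drawn 22.5 to 47.5 mm out, within 0.09 rad of the barrel's axis, pressing on the barrel with under 20 N; the stylus stands released in its holder (tip within 4 mm of the floor, tilt under 0.17 rad) (z of carrier in the frame of barrel between 0.0225 and 0.0475 m and angle between the z axis of carrier and the z axis of barrel, either way round below 0.09 rad and distance between carrier and barrel below 0.0485 m and contact force between the fingers and carrier above 2 N and contact force between carrier and barrel below 20 N and linear speed of carrier below 0.01 m/s and horizontal distance between stylus and holder below 0.009 m and z of stylus in the frame of holder below 0.01 m and angle between stylus's own z axis and vertical below 0.17 rad and contact force between the fingers and stylus below 0.1 N); the arm keeps its last pose, push and grip.
It fails at once if the lower band of the carrier came out of the barrel (z of carrier in the frame of barrel above 0.0485 m).
It fails at once if the carrier was pried against the barrel with more than 30 N (contact force between carrier and barrel above 30 N).
It fails at once if another thing on the counter was shifted by more than 20 mm (distance of any of tin, brass_padlock, chrome_torch, small_cap from where it was at the start of the episode above 0.02 m).
It also fails if it takes over 72 s, if anything falls off the work surface, if the arm or the gripper's body presses on something with over 40 N, if the wrist force passes 120 N, or if a joint passes its speed limit or range.

## Working session

There is one attempt and no reset: what is moved stays moved. The work goes in short steps, Python scripts to look and compute and a shell command to move; the robot and the scene stay as the last step left them, time stands still between calls to the robot, and variables do not carry over. Pictures are saved under pics/ and viewed, at most 10 in all, crops included, and the job is handed in when it is done.

```bash
mkdir -p pics; cat > h.py <<'E'
import numpy as np, cv2
from scipy.spatial.transform import Rotation as R
from plant import observe, get_image, get_calibration, finder, env
def snap(c,f):
    im=get_image(c); cv2.imwrite('pics/'+f,im[:,:,::-1]); return im
def cam(c):
    k=get_calibration(c); K=np.array(k['K']); 
    if 'mount' in k:
        o=observe(); T=np.eye(4); T[:3,:3]=R.from_quat(o['eef_rot']).as_matrix(); T[:3,3]=o['tcp_pos']
        M=T@np.array(k['mount']); Rw=M[:3,:3].T; t=-Rw@M[:3,3]
    else:
        Rw=R.from_rotvec(np.ravel(k['rvec'])).as_matrix(); t=np.ravel(k['tvec'])
    return K,k['k1'],Rw,t
def proj(c,P,cm=None):
    K,k1,Rw,t=cm or cam(c); p=np.atleast_2d(P)@Rw.T+t; s=p[:,:2]/p[:,2:]
    s=s*(1+k1*(s**2).sum(1,keepdims=True)); return s@K[:2,:2].T+K[:2,2]
def ray(c,uv,cm=None):
    K,k1,Rw,t=cm or cam(c); d=np.linalg.solve(K[:2,:2],np.array(uv,float)-K[:2,2]); s=d.copy()
    for _ in range(20): s=d/(1+k1*(s@s))
    return -Rw.T@t, Rw.T@np.r_[s,1]
def atz(c,uv,z,cm=None):
    o,d=ray(c,uv,cm); return o+d*(z-o[2])/d[2]
def tool():
    o=observe(); return np.array(o['tcp_pos']),R.from_quat(o['eef_rot']).as_matrix(),o
E
python3 - <<'E'
from h import *
np.set_printoptions(precision=4,suppress=True)
for c in ('scene','side'):
    snap(c,c+'0.png')
    for n in ('stand','holder','stylus','carrier','barrel','button_top','tin','brass_padlock','chrome_torch','small_cap'):
        for b in finder.boxes_of(n,c)[:4]: print(c,n,np.round(b['at'],3),round(b['score'],2),proj(c,b['at'])[0].round())
p,M,o=tool();print(p,M,o['t'],env.tcp_to_tips)
E
```

```text
scene stand [ 0.529 -0.207  0.015] 0.94 [358. 287.]
scene holder [0.577 0.227 0.033] 0.86 [231. 189.]
scene holder [0.453 0.246 0.042] 0.8 [190. 206.]
scene holder [0.535 0.11  0.039] 0.57 [252. 214.]
scene stylus [0.55  0.123 0.102] 0.58 [251. 189.]
scene carrier [ 0.524 -0.227  0.135] 0.66 [373. 253.]
scene barrel [ 0.538 -0.239  0.076] 0.58 [378. 273.]
scene tin [ 0.673 -0.027  0.018] 0.62 [329. 217.]
scene brass_padlock [ 0.386 -0.021  0.032] 0.62 [248. 277.]
scene brass_padlock [ 0.67  -0.03   0.022] 0.36 [329. 217.]
scene chrome_torch [0.683 0.184 0.062] 0.8 [269. 170.]
scene small_cap [0.364 0.162 0.007] 0.46 [186. 250.]
side stand [ 0.538 -0.192  0.009] 0.82 [302. 182.]
side stand [0.361 0.152 0.004] 0.55 [316. 308.]
side holder [0.454 0.278 0.049] 0.81 [236. 327.]
side holder [0.582 0.246 0.035] 0.64 [185. 291.]
side holder [0.535 0.146 0.045] 0.58 [235. 260.]
side holder [ 0.674 -0.014  0.021] 0.39 [219. 202.]
side stylus [0.546 0.133 0.108] 0.49 [231. 230.]
side carrier [ 0.524 -0.221  0.125] 0.73 [315. 139.]
side barrel [ 0.55  -0.214  0.074] 0.87 [303. 156.]
side tin [ 0.672 -0.013  0.022] 0.69 [220. 203.]
side brass_padlock [ 0.385 -0.003  0.028] 0.6 [334. 242.]
side chrome_torch [0.684 0.204 0.068] 0.92 [152. 245.]
side small_cap [0.36  0.15  0.002] 0.83 [316. 309.]
[0.2627 0.6217 0.2503] [[ 0.9211 -0.3892 -0.    ]
 [-0.3892 -0.9211 -0.    ]
 [ 0.      0.     -1.    ]] 1.1 0.019
```

View pics/scene0.png

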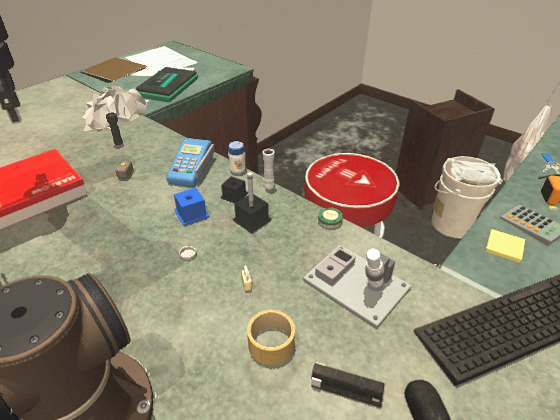

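View pics/side0.png

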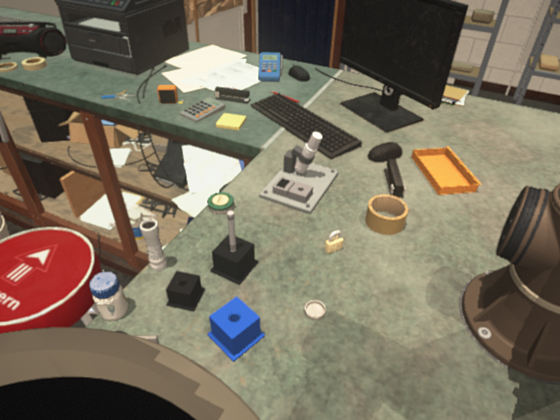

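Three holder look-alikes in the scene view: the blue block at (190,206), the small black one at (232,189) and the large black one holding the stylus at (252,214). I'm choosing (252,214). The stand is at (358,287), with the barrel on its right at (376,265), and the chrome torch at (269,170) is a bystander. Next is a close wrist view.

Units first: shifts go in shares of 50 mm. So 0.033 m is 0.66, 0.03 m is 0.6.

```bash
python3 -c "
from h import *
print(np.round(get_calibration('wrist')['mount'],3),get_calibration('wrist')['K'])"
python3 -m pendant '[{"sx":0.66, "sy":0.6, "sz":-0.18, "aperture":1}, {"sx":0.66, "sy":0.6, "sz":-0.18, "aperture":1}, {"sx":0.66, "sy":0.6, "sz":-0.18, "aperture":1}, {"sx":0.66, "sy":0.6, "sz":-0.18, "aperture":1}, {"sx":0.66, "sy":0.6, "sz":-0.18, "aperture":1}, {"sx":0.66, "sy":0.6, "sz":-0.18, "aperture":1}, {"sx":0.66, "sy":0.6, "sz":-0.18, "aperture":1}, {"sx":0.66, "sy":0.6, "sz":-0.18, "aperture":1}, {"sx":0.66, "sy":0.6, "sz":-0.18, "aperture":1}, {"sx":0.66, "sy":0.6, "sz":-0.18, "aperture":1}]'
```

```text
[[-0.    -0.947 -0.321  0.083]
 [ 1.    -0.     0.     0.   ]
 [-0.    -0.321  0.947 -0.124]
 [ 0.     0.     0.     1.   ]] [[318.99726547   0.         278.79849985]
 [  0.         318.99726547 216.61385995]
 [  0.           0.           1.        ]]
t: 2.1
tcp_pos: [0.4503, 0.2152, 0.3411]
eef_rot: [0.98, -0.198, 0.0, -0.0]
ft_force: [1.3, 0.6, 0.0]
opening: 0.998
gripper_force: 0.0
```

```bash
python3 - <<'E'
from h import *
cm=cam('wrist')
im=snap('wrist','w1.png')
for n in ('holder','stylus'):
    for b in finder.boxes_of(n,'wrist')[:4]: print(n,np.round(b['at'],4),round(b['score'],2),proj('wrist',b['at'],cm)[0].round())
for n in ('holder','stylus'):
    for b in finder.regions_of(n,'wrist')[:3]:
        ys,xs=np.nonzero(b['region']); print(n,round(b['score'],2),xs.min(),xs.max(),ys.min(),ys.max(),len(xs))
E
```

```text
holder [0.5449 0.1382 0.0504] 0.9 [307.  79.]
holder [0.4678 0.2593 0.0563] 0.71 [242. 177.]
holder [0.5871 0.2336 0.0438] 0.66 [221.  79.]
holder [ 0.3947 -0.0017  0.0298] 0.41 [441. 149.]
stylus [0.55   0.1331 0.1405] 0.69 [318.  63.]
holder 0.97 277 344 37 111 3041
holder 0.61 214 269 146 203 2835
holder 0.59 195 251 48 105 1940
stylus 0.75 309 331 55 79 305
```

View pics/w1.png

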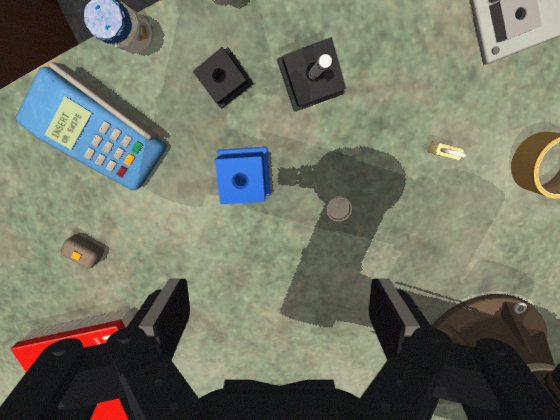

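The wrist view shows the large black holder at (311,73) with the stylus's bright top at (325,61), the small black one at (222,76) empty and the blue one at (243,177) empty. The choice holds.

```bash
python3 - <<'E'
from h import *
cm=cam('wrist'); a=atz('wrist',(325,61),.146,cm); print(a, atz('wrist',(316,72),.056,cm))
p,M,o=tool(); print(M.T@(a+[0,0,.12]-p))
E
```

```text
[0.54839318 0.12872167 0.146     ] [0.54757515 0.12715983 0.056     ]
[0.12498771 0.04265899 0.0743115 ]
```

```bash
python3 -m pendant '[{"sx":0.62, "sy":0.214, "sz":0.36, "aperture":1}, {"sx":0.62, "sy":0.214, "sz":0.36, "aperture":1}, {"sx":0.62, "sy":0.214, "sz":0.36, "aperture":1}, {"sx":0.64, "sy":0.214, "sz":0.36, "aperture":1}, {"aperture":0.5}]'
python3 - <<'E'
from h import *
cm=cam('wrist')
im=snap('wrist','w2.png'); finder
b=finder.regions_of('stylus','wrist')[0]; r=b['region']
g=cv2.cvtColor(im,cv2.COLOR_RGB2GRAY); ys,xs=np.nonzero(r); print(xs.min(),xs.max(),ys.min(),ys.max())
cv2.imwrite('pics/w2c.png',cv2.resize(im[120:330,180:400,::-1],None,fx=2.5,fy=2.5))
p,M,o=tool();print(p)
for n in ('stylus','holder'):print(n,[(np.round(x['at'],4),round(x['score'],2)) for x in finder.boxes_of(n,'wrist')[:2]])
E
```

```text
t: 2.85
tcp_pos: [0.5488, 0.1278, 0.2643]
eef_rot: [0.98, -0.199, -0.002, 0.002]
ft_force: [-1.0, 0.1, -0.3]
opening: 0.859
gripper_force: 0.0
271 285 181 222
[0.54830204 0.12936521 0.2670538 ]
stylus [(array([0.556 , 0.1276, 0.1247]), 0.75)]
holder [(array([0.5941, 0.2243, 0.0418]), 0.86), (array([0.5614, 0.1198, 0.0523]), 0.73)]
```

View pics/w2c.png

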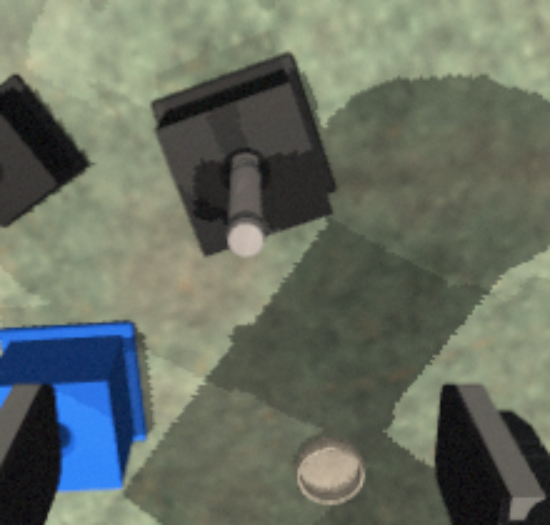

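The crop shows the stylus's top at full-picture pixel (278.2,215.6) and its foot in the holder's hole near (278,186), which is the only block with anything in it.

```bash
python3 - <<'E'
from h import *
cm=cam('wrist'); p,M,o=tool(); print(p)
for uv,z in(((278.2,215.6),.146),((278,186),.056)):
    a=atz('wrist',uv,z,cm); print(a,M.T@(a-p))
print(M)
E
```

```text
[0.54819724 0.13003222 0.26849832]
[0.54817737 0.13013038 0.146     ] [-7.25839109e-05 -6.84726982e-05  1.22498323e-01]
[0.55155314 0.12907911 0.056     ] [ 0.00343474 -0.00039868  0.21249883]
[[ 9.21678741e-01 -3.87953955e-01  1.67122841e-04]
 [-3.87953969e-01 -9.21678748e-01  5.62436005e-05]
 [ 1.32213644e-04 -1.16674500e-04 -9.99999984e-01]]
```

In the tool's units: 0.0435 m is 0.87, 0.04 m is 0.8.

```bash
python3 -m pendant '[{"sz":0.8, "aperture":0.45}, {"sz":0.8, "aperture":0.45}, {"sx":0.02, "sz":0.8, "aperture":0.45}, {"sz":0.87, "aperture":0.45}, {"aperture":0.45}, {"aperture":0.05}, {"aperture":0.05}, {"aperture":0.05}, {"aperture":0.05}]' 60
python3 -c "
from h import *
o=observe();print(o['t'],o['tcp_pos'],o['opening'],o['gripper_force'],o['ft_force'])"
```

```text
t: 3.95
tcp_pos: [0.5508, 0.1293, 0.1073]
eef_rot: [0.98, -0.198, 0.002, -0.001]
ft_force: [-0.1, 0.4, 7.0]
opening: 0.121
gripper_force: 59.0
3.95 [0.55076223 0.1293316  0.10732157] 0.12146259293906037 59.01793599128723 [-0.10165017  0.38390579  7.0194892 ]
```

In the tool's units: -0.035 m is -0.7, -0.03 m is -0.6.

```bash
python3 -m pendant '[{"aperture":0.05}, {"aperture":0.05}]'; python3 -m pendant '[{"sz":-0.6, "aperture":0.05}, {"sz":-0.7, "aperture":0.05}, {"sz":-0.7, "aperture":0.05}, {"sz":-0.6, "aperture":0.05}, {"aperture":0.05}]'
python3 - <<'E'
from h import *
for c in ('side','scene','wrist'):
    cm=cam(c); im=get_image(c)
    for n in ('stand','button_top','barrel','carrier','stylus'):
        print(c,n,[(np.round(x['at'],4),round(x['score'],2)) for x in finder.boxes_of(n,c)[:1]])
p,M,o=tool();print(p,M,o['opening'],o['gripper_force'])
# stand plate corners from side/scene regions
for c in ('side','scene'):
    r=finder.regions_of('stand',c)[0]['region'].astype(np.uint8)
    h=cv2.convexHull(max(cv2.findContours(r,0,2)[0],key=cv2.contourArea)); print(c,cv2.approxPolyDP(h,4,True)[:,0].tolist())
E
```

```text
t: 4.15
tcp_pos: [0.5509, 0.1293, 0.1073]
eef_rot: [0.98, -0.198, 0.002, -0.001]
ft_force: [-0.5, 0.4, 7.1]
opening: 0.118
gripper_force: 59.1
t: 4.65
tcp_pos: [0.5516, 0.1294, 0.2408]
eef_rot: [0.98, -0.198, 0.004, -0.003]
ft_force: [-0.5, 1.1, -1.0]
opening: 0.124
gripper_force: 58.5
side stand [(array([ 0.5389, -0.1965,  0.0106]), 0.93)]
side button_top []
side barrel [(array([ 0.552 , -0.2169,  0.0717]), 0.76)]
side carrier [(array([ 0.5236, -0.2194,  0.1272]), 0.57)]
side stylus [(array([0.542 , 0.1343, 0.1991]), 0.67)]
scene stand [(array([ 0.526 , -0.2102,  0.0179]), 0.8)]
scene button_top []
scene barrel [(array([ 0.5376, -0.2394,  0.0789]), 0.85)]
scene carrier [(array([ 0.52  , -0.2305,  0.1316]), 0.6)]
scene stylus [(array([0.5478, 0.1278, 0.1784]), 0.67)]
wrist stand [(array([ 0.5527, -0.1276,  0.0173]), 0.94)]
wrist button_top [(array([ 0.5218, -0.1336,  0.0295]), 0.59)]
wrist barrel []
wrist carrier []
wrist stylus [(array([0.554 , 0.1261, 0.253 ]), 0.92)]
[0.54936957 0.12850128 0.23479171] [[ 9.21144762e-01 -3.89220152e-01  1.30040405e-05]
 [-3.89220152e-01 -9.21144762e-01  9.84370191e-06]
 [ 8.14723669e-06 -1.41289091e-05 -1.00000000e+00]] 0.12873795065199753 58.460925221443176
side [[337, 172], [310, 213], [259, 196], [295, 146], [315, 150]]
scene [[339, 245], [385, 256], [410, 285], [377, 326], [303, 279]]
```

In the tool's units: 0.03 m is 0.6, 0.007 m is 0.14.

```bash
python3 -m pendant '[{"sx":0.14, "sy":0.6, "sz":-0.08, "aperture":0.05}, {"sx":0.14, "sy":0.9, "sz":-0.08, "aperture":0.05}, {"sx":0.14, "sy":0.9, "sz":-0.08, "aperture":0.05}, {"sx":0.14, "sy":0.9, "sz":-0.08, "aperture":0.05}, {"sx":0.14, "sy":0.8, "sz":-0.08, "aperture":0.05}, {"sx":0.14, "sy":0.5, "aperture":0.05}, {"aperture":0.05}, {"aperture":0.05}]'
python3 - <<'E'
from h import *
np.set_printoptions(precision=4,suppress=True)
cm=cam('wrist'); im=snap('wrist','w3.png')
for n in ('stand','button_top','barrel','carrier','stylus'):
    print(n,[(np.round(x['at'],4),round(x['score'],2),proj('wrist',x['at'],cm)[0].round()) for x in finder.boxes_of(n,'wrist')[:1]])
for uv in [(337,172),(310,213),(259,196),(295,146)]: print('side',atz('side',uv,.012))
for uv in [(339,245),(410,285),(377,326),(303,279)]: print('scene',atz('scene',uv,.012))
r=finder.regions_of('stand','wrist')[0]['region'].astype(np.uint8)
h=cv2.convexHull(max(cv2.findContours(r,0,2)[0],key=cv2.contourArea)); h=cv2.approxPolyDP(h,4,True)[:,0]
for uv in h: print('wrist',uv,atz('wrist',uv,.012,cm))
np.save('cm3.npy',np.array(cm,dtype=object),allow_pickle=True)
E
```

```text
t: 6.45
tcp_pos: [0.4984, -0.1003, 0.2549]
eef_rot: [0.98, -0.199, 0.0, -0.0]
ft_force: [0.3, -0.3, -0.2]
opening: 0.125
gripper_force: 58.6
stand [(array([ 0.5536, -0.1862,  0.0135]), 0.88, array([331., 108.]))]
button_top []
barrel [(array([ 0.5571, -0.217 ,  0.0779]), 0.74, array([374.,  90.]))]
carrier [(array([ 0.5305, -0.2191,  0.1315]), 0.96, array([407., 119.]))]
stylus [(array([ 0.505 , -0.1021,  0.2749]), 0.7, array([276., 316.]))]
side [ 0.4734 -0.274   0.012 ]
side [ 0.4724 -0.0862  0.012 ]
side [ 0.6082 -0.0883  0.012 ]
side [ 0.6266 -0.3424  0.012 ]
scene [ 0.6107 -0.1019  0.012 ]
scene [ 0.6093 -0.287   0.012 ]
scene [ 0.4717 -0.2878  0.012 ]
scene [ 0.4714 -0.1031  0.012 ]
wrist [402  15] [ 0.6114 -0.2859  0.012 ]
wrist [435 140] [ 0.4751 -0.2842  0.012 ]
wrist [283 199] [ 0.4783 -0.0976  0.012 ]
wrist [237  85] [ 0.6149 -0.1014  0.012 ]
```

View pics/w3.png

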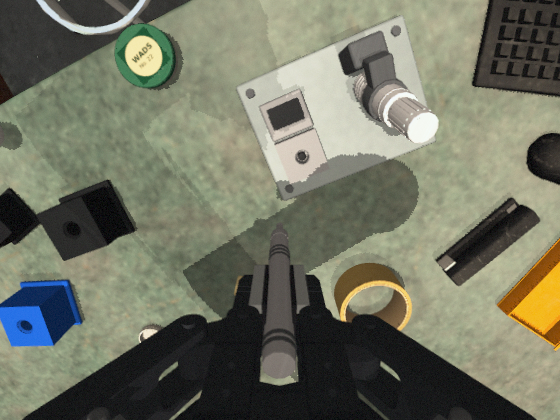

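The stand lies at right with its recessed hole at (302,157), the barrel and knob at (385,95)–(422,127), and the stylus held in the jaws with its tip at (279,228).

```bash
python3 - <<'E'
from h import *
np.set_printoptions(precision=4,suppress=True)
cm=tuple(np.load('cm3.npy',allow_pickle=True)); p,M,o=tool()
im=cv2.imread('pics/w3.png')
cv2.imwrite('pics/w3c.png',np.hstack([cv2.resize(im[137:177,277:327],(500,400),interpolation=2), cv2.resize(im[215:255,254:304],(500,400),interpolation=2)])[:, :1000][:,::1])
b=atz('wrist',(302,157),.034,cm); t=atz('wrist',(279.5,228),.1535,cm)
print(p,b,t,M.T@(b-p),M.T@(t-p))
c=np.array([.5449,-.1923]);print(c)
i2=cv2.imread('pics/w3c.png'); cv2.imwrite('pics/w3c.png',cv2.resize(i2,(800,320)))
E
```

```text
[ 0.4987 -0.0991  0.2547] [ 0.5193 -0.1367  0.034 ] [ 0.4954 -0.1     0.1535] [0.0336 0.0267 0.2207] [-0.0027  0.0021  0.1012]
[ 0.5449 -0.1923]
```

View pics/w3c.png

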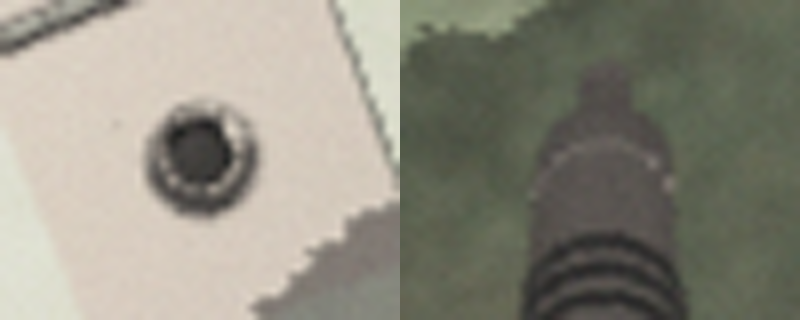

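```bash
python3 - <<'E'
from h import *
np.set_printoptions(precision=4,suppress=True)
cm=tuple(np.load('cm3.npy',allow_pickle=True)); p,M,o=tool()
b=atz('wrist',(302.4,157),.034,cm); t=atz('wrist',(279.6,225.5),.1535,cm)
mt=np.array(get_calibration('wrist')['mount']); pc=-cm[2].T@cm[3]; p3=pc-M@mt[:3,3]
print(b,t,'p at pic',p3,'now',p,'rel tip->hole tool axes',M.T@(b-t),'tip in tool',M.T@(t-p3))
E
```

```text
[ 0.5191 -0.1371  0.034 ] [ 0.4972 -0.1009  0.1535] p at pic [ 0.4982 -0.1005  0.255 ] now [ 0.4987 -0.0991  0.2547] rel tip->hole tool axes [0.0343 0.0249 0.1195] tip in tool [-0.0008  0.0007  0.1015]
```

```bash
python3 -m pendant '[{"sx":0.34, "sy":0.25, "sz":0.1, "aperture":0.05}, {"sx":0.34, "sy":0.25, "sz":0.3, "aperture":0.05}, {"sz":0.7, "aperture":0.05}, {"sz":0.7, "aperture":0.05}, {"sz":0.2, "aperture":0.05}, {"aperture":0.05}, {"aperture":0.05}, {"aperture":0.05}]'
python3 - <<'E'
from h import *
np.set_printoptions(precision=4,suppress=True)
ps=[observe()['tcp_pos']]; cm=cam('wrist'); im=snap('wrist','w4.png')
uv=proj('wrist',[.5191,-.1371,.034],cm)[0]; print(uv)
x,y=uv.astype(int)
cv2.imwrite('pics/w4c.png',cv2.resize(im[y-40:y+40,x-50:x+50,::-1],(800,640),interpolation=2)[:600]); print(x-50,y-40)
np.save('cm4.npy',np.array(cm,dtype=object),allow_pickle=True); print(ps,observe()['tcp_pos'])
E
```

```text
t: 7.6
tcp_pos: [0.5213, -0.1358, 0.1567]
eef_rot: [0.98, -0.198, 0.002, -0.0]
ft_force: [-0.7, -0.1, -0.5]
opening: 0.123
gripper_force: 58.6
[281.0122 217.6607]
231 177
[array([ 0.5213, -0.1358,  0.1567])] [ 0.5212 -0.1358  0.1566]
```

View pics/w4c.png

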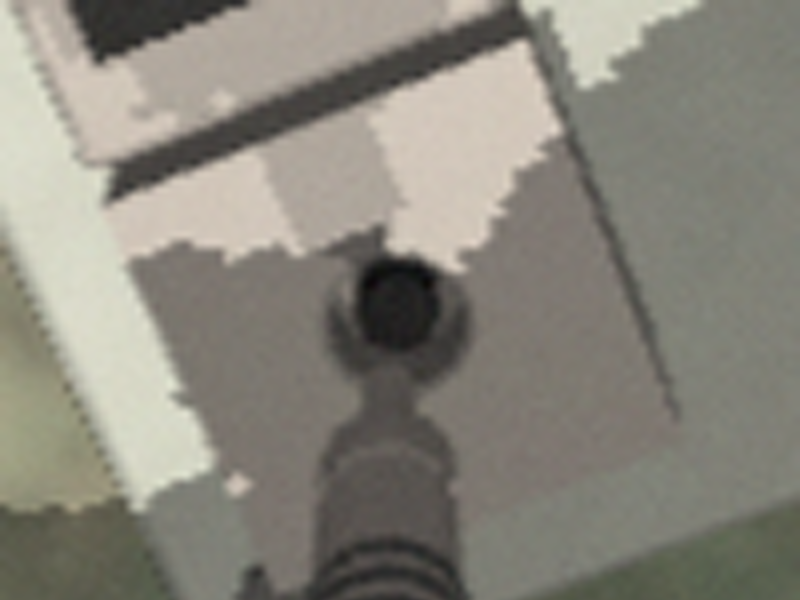

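Centre of the hole's rim is at picture pixel (280.9,216.8) with the button in it. The tip's end is at about (279.5,225.8), some 20 mm above it.

```bash
python3 - <<'E'
from h import *
np.set_printoptions(precision=4,suppress=True)
cm=tuple(np.load('cm4.npy',allow_pickle=True)); p,M,o=tool()
b=atz('wrist',(280.9,216.8),.034,cm); t=atz('wrist',(279.5,225.8),.0552,cm)
print(b,t,M.T@(b-t))
E
```

```text
[ 0.5198 -0.1373  0.034 ] [ 0.5203 -0.1362  0.0552] [-0.      0.0012  0.0212]
```

In the tool's units: 0.001 m is 0.02, 0.012 m is 0.24.

```bash
python3 -m pendant '[{"sy":0.02, "sz":0.24, "aperture":0.05}, {"sz":0.24, "aperture":0.05}, {"aperture":0.05}, {"aperture":0.05}]'; python3 -m pendant '[{"sz":0.04, "aperture":0.05}, {"sz":0.04, "aperture":0.05}, {"aperture":0.05}, {"aperture":0.05}]'
```

```text
t: 8.05
tcp_pos: [0.5196, -0.137, 0.1305]
eef_rot: [0.98, -0.198, -0.0, 0.0]
ft_force: [-0.0, 0.1, 0.8]
opening: 0.119
gripper_force: 59.0
t: 8.45
tcp_pos: [0.5198, -0.1371, 0.1273]
eef_rot: [0.98, -0.198, 0.0, 0.0]
ft_force: [-1.1, -0.3, 6.3]
opening: 0.121
gripper_force: 59.6
```

In the tool's units: 0.001 m is 0.02.

```bash
python3 -m pendant '[{"sz":0.02, "aperture":0.05}, {"aperture":0.05}, {"aperture":0.05}]'; python3 -m pendant '[{"sz":0.02, "aperture":0.05}, {"aperture":0.05}, {"aperture":0.05}]'
```

```text
t: 8.75
tcp_pos: [0.5202, -0.1372, 0.127]
eef_rot: [0.98, -0.198, 0.001, 0.0]
ft_force: [-2.0, 0.6, 11.2]
opening: 0.12
gripper_force: 60.0
t: 9.05
tcp_pos: [0.5205, -0.1372, 0.1267]
eef_rot: [0.98, -0.198, 0.001, 0.0]
ft_force: [-4.7, 1.0, 16.6]
opening: 0.123
gripper_force: 60.6
```

In the tool's units: -0.0368 m is -0.736, -0.03 m is -0.6.

```bash
python3 -m pendant '[{"sz":-0.3, "aperture":0.05}, {"sz":-0.6, "aperture":0.05}, {"sz":-0.6, "aperture":0.05}, {"sz":-0.3, "aperture":0.05}, {"sx":-0.214, "sy":-0.736, "aperture":0.05}, {"sx":-0.214, "sy":-0.736, "aperture":0.05}, {"sx":-0.214, "sy":-0.736, "aperture":0.05}, {"sx":-0.214, "sy":-0.736, "aperture":0.05}, {"sx":-0.214, "sy":-0.736, "aperture":0.05}, {"sx":-0.214, "sy":-0.736, "aperture":0.05}, {"sx":-0.214, "sy":-0.736, "aperture":0.05}, {"aperture":0.05}]'
python3 -m pendant '[{"sz":0.6, "aperture":0.05}, {"aperture":0.05}, {"aperture":0.05}, {"aperture":0.05}]'
python3 - <<'E'
from h import *
np.set_printoptions(precision=4,suppress=True)
p,M,o=tool(); cm=cam('wrist'); im=snap('wrist','w5.png')
uv=proj('wrist',[.551,.129,.056],cm)[0]; print(p,uv)
x,y=uv.astype(int)
cv2.imwrite('pics/w5c.png',cv2.resize(im[y-40:y+50,x-50:x+50,::-1],(660,594),interpolation=2)); print(x-50,y-40)
np.save('cm5.npy',np.array(cm,dtype=object),allow_pickle=True)
E
```

```text
t: 10.25
tcp_pos: [0.5514, 0.1332, 0.2143]
eef_rot: [0.98, -0.197, 0.0, -0.0]
ft_force: [0.3, -0.7, 0.3]
opening: 0.119
gripper_force: 58.9
t: 10.65
tcp_pos: [0.5515, 0.1293, 0.1859]
eef_rot: [0.98, -0.199, 0.0, -0.0]
ft_force: [-0.5, -0.1, -0.2]
opening: 0.122
gripper_force: 58.9
[0.5515 0.1293 0.1859] [278.8956 213.2571]
228 173
```

View pics/w5c.png

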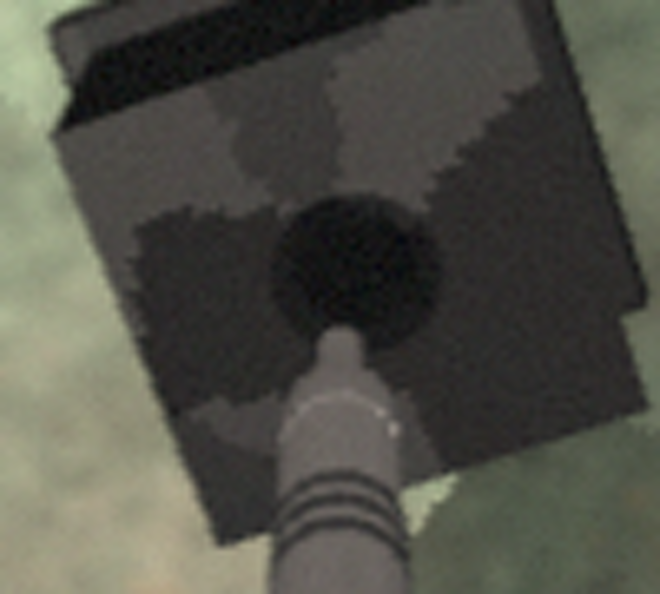

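The hole is centred at about (281.9,214.4), and the tip's end sits over it at about (279.8,225.4).

```bash
python3 - <<'E'
from h import *
np.set_printoptions(precision=4,suppress=True)
cm=tuple(np.load('cm5.npy',allow_pickle=True)); p,M,o=tool()
b=atz('wrist',(281.9,214.4),.056,cm); t=atz('wrist',(279.8,225.4),.0844,cm)
print(b,t,M.T@(b-t))
E
```

```text
[0.5491 0.1271 0.056 ] [0.5504 0.1285 0.0844] [-0.0007  0.0019  0.0284]
```

```bash
python3 -m pendant '[{"sx":-0.01, "sy":0.034, "sz":0.1, "aperture":0.05}, {"sz":0.4, "aperture":0.05}, {"sz":0.4, "aperture":0.05}, {"sz":0.4, "aperture":0.05}, {"sz":0.18, "aperture":0.05}, {"aperture":0.05}, {"aperture":0.05}]';python3 -m pendant '[{"sz":0.04, "aperture":0.05}, {"sz":0.03, "aperture":0.05}, {"aperture":0.05}, {"aperture":0.05}]'
```

```text
t: 11.4
tcp_pos: [0.5504, 0.1282, 0.1115]
eef_rot: [0.98, -0.199, 0.0, -0.0]
ft_force: [-0.3, -0.1, -0.9]
opening: 0.123
gripper_force: 58.9
t: 11.8
tcp_pos: [0.55, 0.1283, 0.1076]
eef_rot: [0.98, -0.199, 0.0, -0.0]
ft_force: [0.6, 1.1, 0.7]
opening: 0.123
gripper_force: 58.9
```

In the tool's units: -0.04 m is -0.8, -0.03 m is -0.6.

```bash
python3 -m pendant '[{"aperture":0.2}, {"aperture":0.45}, {"aperture":0.5}, {"aperture":0.5}]' && python3 -m pendant '[{"sz":-0.6, "aperture":0.5}, {"sz":-0.8, "aperture":0.5}, {"sz":-0.8, "aperture":0.5}, {"sz":-0.8, "aperture":0.5}, {"aperture":0.5}, {"aperture":0.5}]'
python3 - <<'E'
from h import *
np.set_printoptions(precision=4,suppress=True)
p,M,o=tool(); cm=cam('wrist'); im=snap('wrist','w6.png'); print(p)
r=finder.regions_of('stylus','wrist')[0]['region']; ys,xs=np.nonzero(r); print(xs.min(),xs.max(),ys.min(),ys.max())
for P in ([.5495,.1275,.146],[.5495,.1275,.056]): print(proj('wrist',P,cm))
# knob fit data for carrier
for c in ('side','scene'):
    get_image(c); r=finder.regions_of('carrier',c)
    for k in r[:1]:
        ys,xs=np.nonzero(k['region']); print(c,round(k['score'],2),xs.min(),xs.max(),ys.min(),ys.max(),xs.mean(),ys.mean())
    # model: yaw 0, knob
E
```

```text
t: 12.2
tcp_pos: [0.5499, 0.1282, 0.1074]
eef_rot: [0.98, -0.199, 0.0, -0.0]
ft_force: [0.1, -0.4, 0.8]
opening: 0.5
gripper_force: 0.0
t: 12.8
tcp_pos: [0.5501, 0.1284, 0.2584]
eef_rot: [0.98, -0.199, 0.001, -0.001]
ft_force: [-0.4, -0.2, -0.0]
opening: 0.502
gripper_force: 0.0
[0.5501 0.1284 0.2584]
273 288 184 227
[[280.0009 220.0406]]
[[279.8507 191.8408]]
side 0.65 308 321 132 149 314.39772727272725 140.85227272727272
scene 0.68 366 380 249 267 372.90497737556564 257.8914027149321
```

```bash
cat > goal.py <<'E'
from h import *
def axes(psi=-.015,th=np.radians(20)):
    zb=np.array([-np.sin(th)*np.cos(psi),-np.sin(th)*np.sin(psi),np.cos(th)])
    z=-zb; y=np.array([np.sin(psi),-np.cos(psi),0]); x=np.cross(y,z); return np.c_[x,y,z],zb
E
python3 - <<'E'
from goal import *
np.set_printoptions(precision=4,suppress=True)
cm=tuple(np.load('cm3.npy',allow_pickle=True))
G,zb=axes()
top=atz('wrist',(422,126.5),.1357,cm); m=top-.038*zb; print('top',top,'mouth',m)
for c in('side','scene'):print(c,proj(c,[m,top,m+.019*zb]))
p,M,o=tool(); print(p,M)
t=top+.11*zb; print('goal',t,'rotvec tool',R.from_matrix(M.T@G).as_rotvec(),'d tool',M.T@(t-p))
E
```

```text
top [ 0.522  -0.2266  0.1357] mouth [ 0.535  -0.2268  0.1   ]
side [[310.9118 145.8731]
 [316.8209 134.4428]
 [313.8268 140.2345]]
scene [[373.3526 262.3152]
 [372.3909 253.1549]
 [372.8803 257.817 ]]
[0.5495 0.128  0.2562] [[ 0.9211 -0.3892 -0.0017]
 [-0.3892 -0.9211 -0.001 ]
 [-0.0012  0.0016 -1.    ]]
goal [ 0.4843 -0.226   0.2391] rotvec tool [ 0.0685  0.3462 -0.3806] d tool [0.0778 0.3514 0.0176]
```

In the tool's units: 0.0439 m is 0.878, 0.0097 m is 0.194.

```bash
python3 -m pendant '[{"sx":0.194, "sy":0.878, "sz":0.04, "aperture":0.7}, {"sx":0.194, "sy":0.878, "sz":0.04, "aperture":0.7}, {"sx":0.194, "sy":0.878, "sz":0.04, "aperture":0.7}, {"sx":0.194, "sy":0.878, "sz":0.04, "aperture":0.7}, {"sx":0.194, "sy":0.878, "sz":0.04, "aperture":0.7}, {"sx":0.194, "sy":0.878, "sz":0.04, "aperture":0.7}, {"sx":0.194, "sy":0.878, "sz":0.04, "aperture":0.7}, {"sx":0.194, "sy":0.878, "sz":0.04, "aperture":0.7}]'
python3 -m pendant '[{"ax":0.017, "ay":0.0865, "az":-0.095, "aperture":0.7}, {"ax":0.017, "ay":0.0865, "az":-0.095, "aperture":0.7}, {"ax":0.017, "ay":0.0865, "az":-0.095, "aperture":0.7}, {"ax":0.017, "ay":0.0865, "az":-0.095, "aperture":0.7}, {"aperture":0.7}, {"aperture":0.7}, {"aperture":0.7}]'
python3 - <<'E'
from goal import *
np.set_printoptions(precision=4,suppress=True)
p,M,o=tool(); cm=cam('wrist'); im=snap('wrist','w7.png'); 
G,zb=axes(); top=np.array([.522,-.2266,.1357]); print(p,M,M.T@(top-p),R.from_matrix(M.T@G).as_rotvec())
print(proj('wrist',[top,top-.038*zb],cm))
for n in('carrier','barrel','stand'):
    r=finder.regions_of(n,'wrist')
    if r: ys,xs=np.nonzero(r[0]['region']); print(n,r[0]['score'],xs.min(),xs.max(),ys.min(),ys.max())
    if n=='stand':
        r=r[0]['region'].astype(np.uint8); h=cv2.convexHull(max(cv2.findContours(r,0,2)[0],key=cv2.contourArea))
        for uv in cv2.approxPolyDP(h,4,True)[:,0]: print('wrist',uv,atz('wrist',uv,.012,cm))
np.save('cm7.npy',np.array(cm,dtype=object),allow_pickle=True)
E
```

```text
t: 13.9
tcp_pos: [0.4839, -0.2272, 0.2409]
eef_rot: [0.98, -0.198, -0.0, 0.0]
ft_force: [1.0, 0.0, -0.8]
opening: 0.695
gripper_force: 0.0
t: 14.6
tcp_pos: [0.4852, -0.2256, 0.2414]
eef_rot: [0.985, -0.008, 0.174, 0.001]
ft_force: [-0.2, -0.1, 0.0]
opening: 0.698
gripper_force: 0.0
[ 0.4852 -0.2256  0.2414] [[ 0.9395 -0.0168  0.3422]
 [-0.016  -0.9999 -0.005 ]
 [ 0.3422 -0.0008 -0.9396]] [-0.0016  0.0004  0.1119] [-0.0001 -0.0002 -0.0019]
[[278.8805 221.68  ]
 [278.8645 207.4613]]
carrier 0.94 263 295 197 237
barrel 0.94 259 298 159 211
stand 0.66 170 329 144 263
wrist [327 147] [ 0.6102 -0.285   0.012 ]
wrist [327 263] [ 0.4734 -0.2821  0.012 ]
wrist [170 261] [ 0.4786 -0.0976  0.012 ]
wrist [173 148] [ 0.6124 -0.1022  0.012 ]
```

View pics/w7.png

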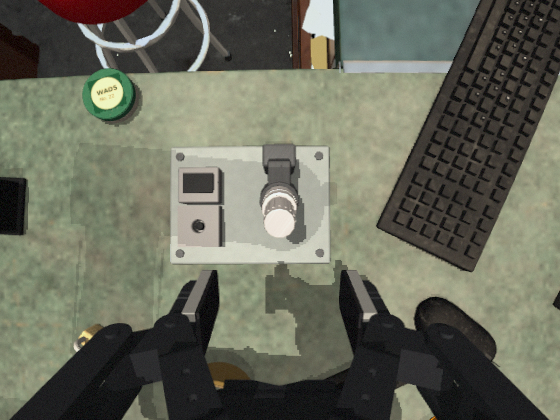

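The plate is square with the jaws, the knob's end is at (279,221) where predicted, and it lies midway between the open pads at (205,300) and (355,300).

In the tool's units: 0.03 m is 0.6, 0.025 m is 0.5.

```bash
python3 -m pendant '[{"sx":-0.016, "sy":0.004, "sz":0.6, "aperture":0.7}, {"sx":-0.016, "sy":0.004, "sz":0.6, "aperture":0.7}, {"sz":0.6, "aperture":0.7}, {"sz":0.5, "aperture":0.7}, {"sz":0.24, "aperture":0.7}, {"aperture":0.7}, {"aperture":0.7}]'
python3 - <<'E'
from goal import *
np.set_printoptions(precision=4,suppress=True)
p,M,o=tool(); G,zb=axes(); top=np.array([.522,-.2266,.1357]); print(M.T@(top-p),R.from_matrix(M.T@G).as_rotvec(),o['ft_force'],o['wrist_torque'])
E
```

```text
t: 15.5
tcp_pos: [0.527, -0.2266, 0.122]
eef_rot: [0.985, -0.008, 0.174, 0.001]
ft_force: [-0.3, 0.1, 0.0]
opening: 0.695
gripper_force: 0.0
[-0.      0.0001 -0.0146] [-0.0003 -0.0014 -0.0006] [-0.2706  0.13    0.0141] [ 0.0294  1.014  -0.0077]
```

```bash
python3 -m pendant '[{"aperture":0.45}, {"aperture":0.1}, {"aperture":0.1}, {"aperture":0.1}, {"aperture":0.1}, {"aperture":0.1}]' 40
python3 - <<'E'
from goal import *
np.set_printoptions(precision=4,suppress=True)
p,M,o=tool(); print(p,M.T@o['ft_force'],o['wrist_torque'],M[:,2])
E
```

```text
t: 16.1
tcp_pos: [0.527, -0.2266, 0.1228]
eef_rot: [0.984, -0.008, 0.175, 0.001]
ft_force: [-3.6, 1.8, 5.7]
opening: 0.284
gripper_force: 38.8
[ 0.527  -0.2266  0.1228] [-1.4152 -1.761  -6.5601] [0.4921 1.4542 0.1585] [ 0.3452 -0.0049 -0.9385]
```

In the tool's units: -0.004 m is -0.08, -0.002 m is -0.04.

```bash
python3 -m pendant '[{"sz":-0.04, "aperture":0.1}, {"sz":-0.08, "aperture":0.1}, {"sz":-0.08, "aperture":0.1}, {"aperture":0.1}, {"aperture":0.1}]'
python3 - <<'E'
from goal import *
np.set_printoptions(precision=4,suppress=True)
p,M,o=tool(); print(p,M.T@o['ft_force'],o['wrist_torque'],M[:,2])
E
```

```text
t: 16.6
tcp_pos: [0.5233, -0.2265, 0.1311]
eef_rot: [0.985, -0.008, 0.174, 0.001]
ft_force: [0.5, 0.2, -1.2]
opening: 0.278
gripper_force: 39.3
[ 0.5233 -0.2265  0.1311] [ 0.0646 -0.2328  1.2971] [ 0.0456  1.0516 -0.0294] [ 0.3436 -0.0048 -0.9391]
```

```bash
python3 -m pendant '[{"sz":-0.1, "aperture":0.1}, {"sz":-0.1, "aperture":0.1}, {"sz":-0.1, "aperture":0.1}, {"sz":-0.1, "aperture":0.1}, {"sz":-0.08, "aperture":0.1}, {"sz":-0.02, "aperture":0.1}, {"aperture":0.1}, {"aperture":0.1}, {"aperture":0.1}]'
python3 - <<'E'
from goal import *
np.set_printoptions(precision=4,suppress=True)
p,M,o=tool(); print(p,M.T@o['ft_force'],o['wrist_torque'],M[:,2],np.linalg.norm(p-[.527,-.2266,.1225]))
for c in('side','scene'):
    im=snap(c,c+'9.png'); r=finder.regions_of('carrier',c)[0]['region']; ys,xs=np.nonzero(r); print(c,xs.min(),xs.max(),ys.min(),ys.max())
    print('stylus',[np.round(b['at'],3) for b in finder.boxes_of('stylus',c)[:1]])
im=cv2.imread('pics/side9.png'); a=cv2.resize(im[100:200,270:370],(500,500),interpolation=2)
cv2.imwrite('pics/f.png',a)
E
```

```text
t: 17.5
tcp_pos: [0.5148, -0.2264, 0.1542]
eef_rot: [0.985, -0.008, 0.174, 0.001]
ft_force: [1.0, 0.6, -1.3]
opening: 0.281
gripper_force: 39.4
[ 0.5148 -0.2264  0.1542] [ 0.4591 -0.592   1.5403] [ 0.019   0.94   -0.0643] [ 0.3433 -0.0047 -0.9392] 0.03400997320777844
side 308 318 139 149
stylus [array([0.545, 0.134, 0.107])]
scene 365 377 242 267
stylus [array([0.55 , 0.125, 0.101])]
```

View pics/f.png

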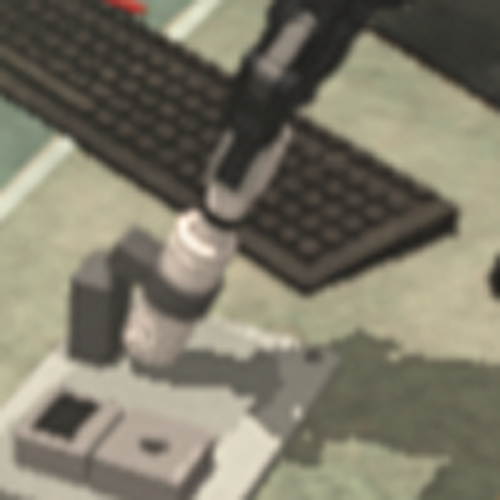

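```bash
python3 - <<'E'
from goal import *
np.set_printoptions(precision=1,suppress=True)
G,zb=axes(); m=np.array([.535,-.2268,.1])
print('mouth',(proj('side',[m])-[270,100])*5)
for d in (.022,.028,.034,.040): print(d,(proj('side',[m+zb*(d-.014),m+zb*(d-.022)])-[270,100])*5)
im=cv2.imread('pics/side9.png',0); 
a,b=proj('side',[m-zb*.01])[0],proj('side',[m+zb*.035])[0]
for s in np.linspace(-.01,.03,21):
    u=proj('side',[m+zb*s])[0]; print(round(s*1000),int(cv2.getRectSubPix(im,(1,1),tuple(map(float,u)))[0,0]),end='; ')
E
```

```text
mouth [[204.5 229.3]]
0.022 [[210.6 217.5]
 [204.5 229.3]]
0.028 [[215.2 208.6]
 [209.1 220.5]]
0.034 [[219.9 199.6]
 [213.7 211.6]]
0.04 [[224.6 190.5]
 [218.3 202.6]]
-10 229; -8 211; -6 188; -4 172; -2 169; 0 165; 2 147; 4 117; 6 77; 8 58; 10 66; 12 102; 14 132; 16 148; 18 150; 20 148; 22 145; 24 139; 26 126; 28 100; 30 71;
```

Units first: shifts go in shares of 50 mm. So -0.002 m is -0.04.

```bash
python3 -m pendant '[{"sz":-0.04, "aperture":0.1}, {"aperture":0.1}, {"aperture":0.1}, {"aperture":0.1}, {"aperture":0.1}, {"aperture":0.1}, {"aperture":0.1}, {"aperture":0.1}]' && python3 -c "
from plant import hand_in
print(hand_in())"
```

```text
t: 18.6
tcp_pos: [0.5141, -0.2264, 0.1562]
eef_rot: [0.985, -0.008, 0.174, 0.001]
ft_force: [1.4, 0.1, -1.2]
opening: 0.285
gripper_force: 39.4
the job is handed in; nothing more can be done
None
```

Handed in at about 18.6 s with no verdict returned: I pressed the zero button to its stop with the stylus, put the stylus back in its holder, and am holding the carrier still, about 36 mm out by the arm's readings (29 mm by a rough side-camera check, both within 22.5–47.5 mm), with side force at the wrist under about 1.5 N at each check while drawing.

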